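# Bolt the dross box shut

## Task

Close up the dross box on the soldering bench: press its lid right down, slide the bolt on the lid across into the staple, and turn the ball handle fully down into the notch of the keeper strip. The notch has to be found by feel: never force the handle against the strip, and leave everything else on the bench where it is.

Things in the scene. Friction and masses are not known exactly. Their poses are not given: they have to be found in the camera images.
- dross_box: Fixed grey steel waste box on the bench, 300 (x) x 380 (y) x 116 mm high. Origin: centre of its underside; x points away from the robot, y left, z up. Its top: a fixed deck along the left (y = +92 to +190 mm) and a hinged lid over the rest (x = -150 to +135, y = -190 to +90 mm). Deck and shut lid are level, upper faces at z = 116 mm.
- staple (a point): Steel arch on the deck that takes the bolt's nose; this point is the middle of its foot: x = -85, y = +111, z = 116 mm of dross_box, same axes. 24 (x) x 12 (y) x 32 mm high, opening 16 mm wide, underside of the bridge at z = +28 mm.
- dross_lid (a joint): Angle of the lid, rad: 0 shut (hard stop), growing as its near edge rises; starts ajar, 0.2 to 0.45. It turns about the line x = +135, z = 113 mm of dross_box, parallel to its y axis. The hinges are stiff: the lid stays where it is left; 2 to 5 N straight down near its free edge moves it.
- lid_press (a point): A plain spot on the lid's upper face, 22 mm from its free edge and 40 mm from its right edge, clear of the bolt, where it can be pressed down. With the lid shut it lies at x = -128, y = -150, z = 116 mm of dross_box.
- bolt_base: Base plate of the barrel bolt, 75 (x) x 172 (y) mm, on the lid near its free edge, with guides 31 mm high at its ends (beyond y = -62 and +62 mm). Origin on the lid's upper face below the rod; with the lid shut at x = -85, y = 0, z = 116 mm of dross_box, axes parallel to it. The rod, 12 mm thick, lies along y, axis at z = +20 mm. This body includes the keeper strip.
- keeper (a point): The rightmost place where the notch of the keeper strip can be, top edge: x = -24, y = +9, z = +32 mm of bolt_base. The strip stands upright on the robot's side of the rod, 4 mm thick, y = -60 to +60 mm. Its one open-topped notch, 14 mm wide, takes the stem. The strip is screwed on through long slots: the notch's true centre lies 0 to 20 mm left (+y) of this point, to be felt for.
- bolt_slide (a joint): How far the rod is slid, m: 0 drawn back, growing towards +y (left, into the staple), hard stop 0.072, beyond the notch. Starts at 0 to 0.015. The nose enters the staple at about 0.023 (only with the lid shut), is through at 0.036. The stem meets the notch somewhere from 0.044 to 0.064, within 2 mm. Friction 3 N plus 8 N per m/s; stays where it is left.
- bolt_turn (a joint): Angle of the handle about the rod, rad: 0 straight up, growing as it is turned towards the robot (-x of bolt_base) and down; 1.5 is its stop, almost flat, reached only in the notch; elsewhere the stem comes to rest on the strip's top edge at about 0.9. Starts at -0.1 to 0.3. Light friction (under 1 N at the ball); stays where it is left. More than 30 N of the stem on the strip bends it.
- bolt_handle: Bolt handle: flat steel stem 10 mm wide (y), 8 mm thick, with a black ball 22 mm across. Origin at the ball's centre, 55 mm from the rod's axis. In bolt_base, with s = bolt_slide (mm), a = bolt_turn: x = -55 sin a, y = -35 + s, z = 20 + 55 cos a. It can be pinched from above across y; the ball turns between the pads as it is led round the arc.
- flux_jar: Bystander: amber jar 48 mm across, 62 mm high, on the deck near its far end; origin at its underside.
- flux_brush: Bystander: flux brush 170 mm long lying in front of the dross box; origin at the underside of its middle.
- solder_bar: Bystander: solder bar 20 x 170 x 12 mm lying in front of the dross box; origin at the centre of its underside.
- circuit_board: Bystander: green circuit board 100 x 75 mm with parts up to 23 mm high, to the left; origin at the centre of its underside.
- tongs: Bystander: dark steel dipping tongs 240 mm long lying to the right; origin at the middle, on the bench.
- screwdriver: Bystander: screwdriver lying to the right near the robot; origin at the underside of its middle.
- spray_can: Bystander: white can 52 mm across, 150 mm high, standing far right; origin at its underside.

How it is judged:
By the outcome, as a careful person would: the job done as asked, in the order asked, and still so for the second after the job is handed in, with the robot touching nothing.
It also fails if it takes over 72 s, if anything falls off the work surface, if the arm or the gripper's body presses on something with over 40 N, if the wrist force passes 120 N, or if a joint passes its speed limit or range.

## Robot

A 6-joint arm with a two-finger parallel gripper is mounted at the origin on the work surface. World frame = base frame: x ahead of the robot, y to its left, z up, the work surface at z = 0. Lengths are in m, angles in rad, forces in N, time in s.
With the tool pointing down it reaches from about 0.3 to 0.825 m from the base axis. Payload 5.4 kg.
Tool frame: the origin (TCP) lies at the very end of the fingers, on their centre line; the grasp point (between the pads) lies 19 mm behind it; z points along the fingers, x is the direction in which the jaws open and shut, and the axes are right-handed (so a half turn about z gives the same grasp; the last joint's range is limited). The gripper opens to 92 mm and grips with 3 to 60 N. Pads are 20 mm wide; open, the fingers measure 128 mm over their backs; the gripper's body (75 mm by 189 mm) begins 69 mm behind the grasp point.
Start: joints at [-1.457, 0.158, 1.597, -0, 1.386, -0.21], TCP at [0.183, -0.545, 0.215] pointing down, gripper open.
Joint ranges: [-2.91, 2.91], [-0.94, 2.29], [0.18, 2.7], [-1.29, 4.43], [0.17, 2.64], [-3, 3]. Speed limits (rad/s): [2.57, 2.57, 3.14, 3.14, 3.14, 3.14].

## Interface

Orientations are given as a rotation vector (axis times angle).
In Python, from workcell import bot gives the robot as it stands. Calls block until the motion is done:
- bot.goto(position, orientation): joint-space move of the TCP to a pose.
- bot.line_to(position, rot=None, max_speed=0.15): straight line of the TCP; rot=None keeps the orientation; max_speed is the mean speed in m/s.
- bot.set_joints(angles): joint-space move.
- bot.set_gripper(opening, newtons=None): opening from 0.0 (shut) to 1.0 (fully open); newtons is the grip in N (None keeps the last); returns when the fingers have stopped.
- bot.hold(seconds).
- bot.inverse_kinematics(position, orientation): joint angles nearest the present ones, or None.
- bot.read_camera(name): name is "side" or "top"; returns a dict with "pixels" (400x640x3 uint8, blue, green, red), "fx", "fy", "cx", "cy" (pixels), "R" (3x3) and "t" (3): a world point X has camera coordinates R X + t. Camera axes: x right, y down, z forward; pixel columns grow to the right and rows downward; lengths in m; the calibration is good to about 2 mm. A picture is of the moment at which its call begins. There is no depth.
A pose or a line that the arm cannot do raises bot.MotionError and nothing moves.
- bot.job_done(): hands the job in, once; it reports no verdict.
Readings, each from a call of its own:
- bot.current_clock(): time.
- bot.current_joints(): joint angles.
- bot.current_joint_vel(): joint speeds.
- bot.current_effort(): joint torques, N m.
- bot.current_ee_pos(): TCP position.
- bot.current_tool_rot(): TCP orientation.
- bot.current_contact_force(): force on the tool from outside, world axes, zero at the start.
- bot.current_ft_torque(): the same for the moment, N m.
- bot.current_opening(): opening from 0.0 (shut) to 1.0 (fully open).
Only numpy, scipy, OpenCV 4.12 (cv2) and the standard library are available. Lean on these libraries where they do the work, as an engineer would, in place of code of your own. Each camera call takes 0.05 s, during which the arm holds its last target. There are 200 camera calls.

## Working session

There is one attempt and no reset: what is moved stays moved. The work goes in short steps, each a Python script; the robot and the scene stay as the last script left them, time stands still between calls to the robot, and variables do not carry over. Pictures are saved under pics/ and viewed, about 8 in all and at most 12, crops included, and the job is handed in when it is done.

```bash
ls; mkdir -p pics
python3 - <<'E'
from workcell import bot
import cv2,numpy as np
for n in("side","top"):
    c=bot.read_camera(n);cv2.imwrite(f"pics/{n}0.png",c["pixels"])
    print(n,c["fx"],c["fy"],c["cx"],c["cy"],np.round(c["R"],4).tolist(),np.round(c["t"],4).tolist(),"cam",np.round(-c["R"].T@c["t"],3))
print(bot.current_clock(),bot.current_tool_rot(),bot.current_contact_force())
E
```

```text
pics
side 394.8651781205592 394.8651781205592 316.17123158616573 201.0043063935351 [[-0.7439, -0.6682, 0.0153], [-0.5112, 0.554, -0.6571], [0.4306, -0.4966, -0.7536]] [0.4056, 0.3802, 1.0336] cam [0.051 0.574 1.023]
top 439.5061681124028 439.5061681124028 319.03465430653716 201.31644067928394 [[-0.0049, -1.0, 0.0033], [-0.9888, 0.0044, -0.1491], [0.1491, -0.004, -0.9888]] [0.0121, 0.5428, 1.3706] cam [0.332 0.015 1.436]
0.1 [-2.54949522e+00  1.83357535e+00  1.77061259e-03] [-0.17912739  0.66186396  0.67458278]
```

View pics/side0.png

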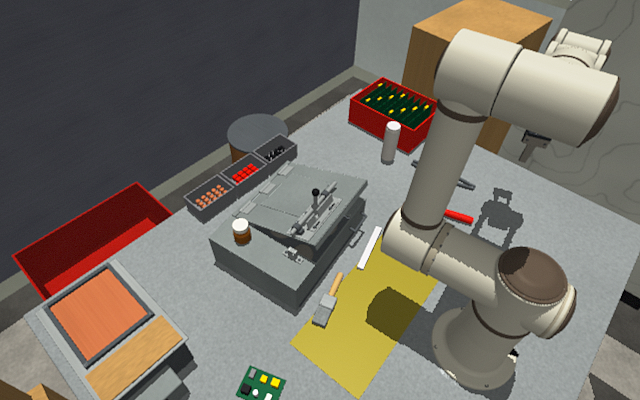

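View pics/top0.png

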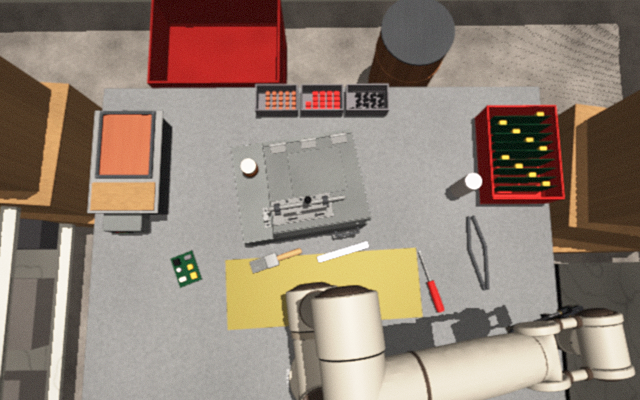

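The box sits at about columns 232–370, rows 135–243 in the top view, with the ball near (307,201). In the side view the ball is near (315,191) and the staple near (293,253). I'll enlarge both.

Run:
```python
import cv2
a=cv2.imread("pics/top0.png")[125:255,220:385];cv2.imwrite("pics/topc.png",cv2.resize(a,None,fx=4.5,fy=4.5,interpolation=cv2.INTER_CUBIC))
a=cv2.imread("pics/side0.png")[160:320,200:375];cv2.imwrite("pics/sidec.png",cv2.resize(a,None,fx=3.7,fy=3.7,interpolation=cv2.INTER_CUBIC))
```

```text
(no output)
```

View pics/topc.png

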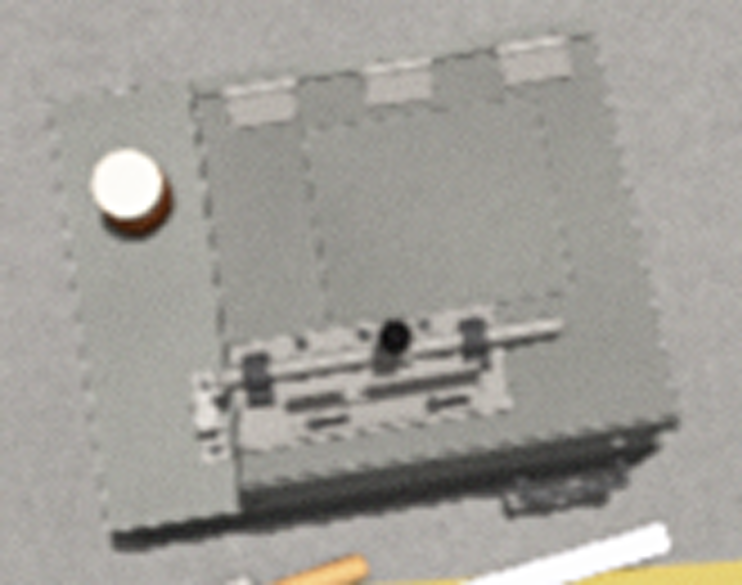

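View pics/sidec.png

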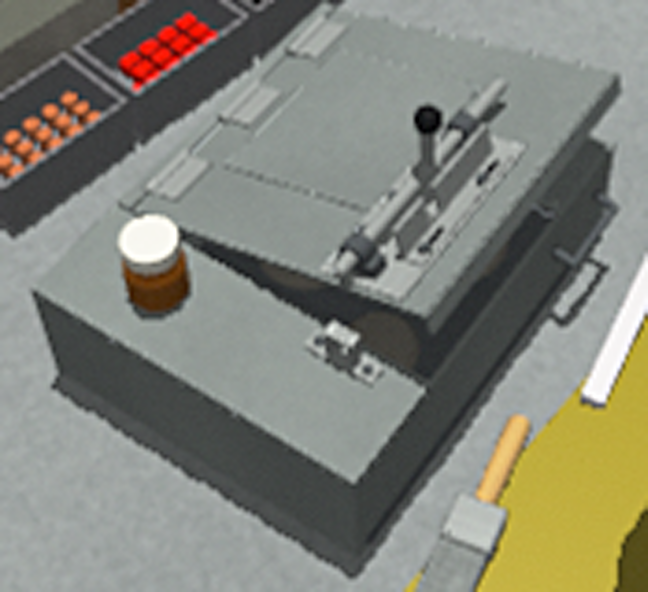

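```bash
cat > h.py <<'E'
import numpy as np,cv2
def proj(c,P):
    q=c["R"]@np.asarray(P)+c["t"];return np.array([c["fx"]*q[0]/q[2]+c["cx"],c["fy"]*q[1]/q[2]+c["cy"]])
def world(p,L):  # dross_box (mm) -> world m; p=x,y,yaw
    c,s=np.cos(p[2]),np.sin(p[2]);L=np.asarray(L,float)/1000
    return np.array([p[0]+c*L[0]-s*L[1],p[1]+s*L[0]+c*L[1],L[2]])
def lid(th,L):   # shut-lid coords in dross_box -> at angle th
    x,z=L[0]-135,L[2]-113;c,s=np.cos(th),np.sin(th)
    return [135+c*x+s*z,L[1],113-s*x+c*z]
def ball(s,a): return [-85-55*np.sin(a),-35+s,136+55*np.cos(a)]
E
python3 - <<'E'
from h import *
from workcell import bot
from scipy.optimize import least_squares
T,S=bot.read_camera("top"),bot.read_camera("side")
ct=lambda u,v:np.array([(u+.5)/4.5-.5+220,(v+.5)/4.5-.5+125])
cs=lambda u,v:np.array([(u+.5)/3.7-.5+200,(v+.5)/3.7-.5+160])
D=[(T,ct(52,100),[150,190,116]),(T,ct(112,533),[-150,190,116]),(T,ct(241,512),[-150,91,116]),
   (S,cs(355,481),[-150,190,116]),(S,cs(35,292),[150,190,116]),(S,cs(424,391),[-150,92,116])]
Lp=[(T,ct(240,482),[-150,90,116]),(T,ct(675,422),[-150,-190,116]),(S,cs(433,320),[-150,90,116]),(S,cs(620,80),[-150,-190,116])]
B=[(T,ct(396,335)),(S,cs(427,119))]
def res(p,parts=False):
    r=[proj(c,world(p,L))-u for c,u,L in D]+[proj(c,world(p,lid(p[3],L)))-u for c,u,L in Lp]+[proj(c,world(p,lid(p[3],ball(p[4]*1000,p[5]))))-u for c,u in B]
    return np.array(r) if parts else np.ravel(r)
f=least_squares(res,[.53,.05,.15,.3,.005,.1],loss="soft_l1",x_scale=[.01,.01,.01,.1,.01,.1])
print(np.round(f.x,4));print(np.round(res(f.x,True),1).tolist())
for n,L in(("staple top",[-85,111,148]),):print(n,(proj(T,world(f.x,L))-[220,125])*4.5,(proj(S,world(f.x,L))-[200,160])*3.7)
np.save("p.npy",f.x)
for n,L in(("press",[-128,-150,116]),("ball",ball(f.x[4]*1000,f.x[5]))):print(n,world(f.x,lid(f.x[3],L)),world(f.x,L))
E
```

```text
[0.5812 0.0722 0.1443 0.2566 0.013  0.1606]
[[-0.3, 0.3], [-1.7, 0.3], [2.4, 0.0], [-0.5, 1.6], [-0.9, -1.6], [2.2, -1.5], [0.1, 1.4], [0.7, 0.2], [-2.6, -0.0], [-0.1, -0.3], [0.3, -0.0], [-0.2, 0.3]]
staple top [201.93170612 413.30440108] [341.15684659 334.98564907]
press [ 0.48532333 -0.09331524  0.18264512] [ 0.47604947 -0.09466255  0.116     ]
ball [0.51831988 0.04083413 0.24582464] [0.49149636 0.03693719 0.19029251]
```

```bash
cat >> h.py <<'E'
from workcell import bot
from scipy.spatial.transform import Rotation as Ro
def down(phi):
    c,s=np.cos(phi),np.sin(phi);return Ro.from_matrix([[c,s,0],[s,-c,0],[0,0,-1]]).as_rotvec()
def best(P,phis):  # pick orientation with joint 6 nearest 0
    o=[(abs(q[5]),f) for f in phis for q in [bot.inverse_kinematics(P,down(f))] if q is not None]
    return min(o)[1]
E
python3 - <<'E'
from h import *
p=np.load("p.npy");yaw=p[2]
L=[-128,-150,116];P=world(p,lid(p[3],L))
phi=best(P,[yaw,yaw+np.pi]);r=down(phi)
bot.set_gripper(0.0,20)
q=P+[0,0,.13];bot.goto(q,r);print(bot.current_clock(),bot.current_ee_pos(),bot.current_joints())
bot.line_to(P+[0,0,.03],max_speed=.2);f0=bot.current_contact_force();print(bot.current_clock(),f0)
F=0;z=P[2]+.03;ths=list(np.arange(p[3]+.08,.03,-.02))+list(np.arange(.03,-.06,-.006))
for th in ths:
    Q=world(p,lid(max(th,0),L)); Q[2]=P[2]+.03-((P[2]+.03)-0)*0+0-0 if 0 else (Q[2] if th>0 else .116+.24*th)
    bot.line_to(Q,max_speed=.08);F=bot.current_contact_force()-f0
    if th<.06 or F[2]>8: print(round(th,3),np.round(Q,4),np.round(bot.current_ee_pos()[2],4),np.round(F,1),bot.current_clock())
    if F[2]>14:break
E
```

```text
3.5417 [ 0.48518397 -0.09403527  0.31235037] [-4.36345921e-01 -1.02663053e-01  1.67253644e+00 -2.19697606e-04
  1.57218768e+00 -5.79234280e-01]
4.1917 [-0.74629517  0.28315664  1.10857399]
0.057 [ 0.4766 -0.0946  0.1309] 0.1304 [ 0.7  0.1 -1.6] 7.9917
0.037 [ 0.4763 -0.0946  0.1256] 0.1251 [ 1.4  0.  -0.7] 8.2417
0.03 [ 0.4763 -0.0946  0.1239] 0.1237 [ 0.6 -0.6 -0.9] 8.4917
0.024 [ 0.4762 -0.0946  0.1223] 0.1222 [ 0.6  0.1 -0.8] 8.7417
0.018 [ 0.4761 -0.0946  0.1207] 0.1206 [ 0.   0.4 -0.3] 8.9917
0.012 [ 0.4761 -0.0947  0.1192] 0.119 [ 1.  -0.6 -0.2] 9.2417
0.006 [ 0.4761 -0.0947  0.1176] 0.1174 [ 1.4  0.  -1.1] 9.4917
0.0 [ 0.476  -0.0947  0.116 ] 0.1163 [-1.6 -0.1  3.5] 9.7417
-0.006 [ 0.476  -0.0947  0.1146] 0.1163 [-5.5  2.  13.8] 9.9917
-0.012 [ 0.476  -0.0947  0.1131] 0.1162 [-9.8  3.5 22.5] 10.2417
```

Run:
```python
from h import *
e=bot.current_ee_pos();bot.line_to([e[0],e[1],.2],max_speed=.2)
p=np.load("p.npy");T=bot.read_camera("top");S=bot.read_camera("side")
cv2.imwrite("pics/t1.png",T["pixels"]);cv2.imwrite("pics/s1.png",S["pixels"])
a=cv2.resize(T["pixels"][165:250,235:345],None,fx=5,fy=5,interpolation=cv2.INTER_CUBIC)
b=cv2.resize(S["pixels"][180:290,265:375],None,fx=5,fy=5,interpolation=cv2.INTER_CUBIC)
o=np.zeros((550,800,3),np.uint8);a=cv2.resize(T["pixels"][165:250,240:340],(400,340),interpolation=cv2.INTER_CUBIC);b=cv2.resize(S["pixels"][180:290,275:375],(400,440),interpolation=cv2.INTER_CUBIC)
o[:340,:400]=a;o[:440,400:]=b
cv2.imwrite("pics/c1.png",o[:440])
for c in(T,S):
  for n,L in(("ball",ball(p[4]*1000,p[5])),("stapletop",[-85,111,148]),("lid nl",[-150,90,116]),("rodL",[-85,86,136])):print(n,np.round((proj(c,world(p,L))-([240,165] if c is T else [275,180]))*4+[0 if c is T else 400,0]))
print(bot.current_clock(),bot.current_contact_force())
```

```text
ball [279. 185.]
stapletop [ 99. 207.]
lid nl [144. 293.]
rodL [135. 204.]
ball [591. 120.]
stapletop [469. 282.]
lid nl [567. 333.]
rodL [491. 267.]
10.925 [ 0.30266772 -0.47302864  0.19307935]
```

View pics/c1.png

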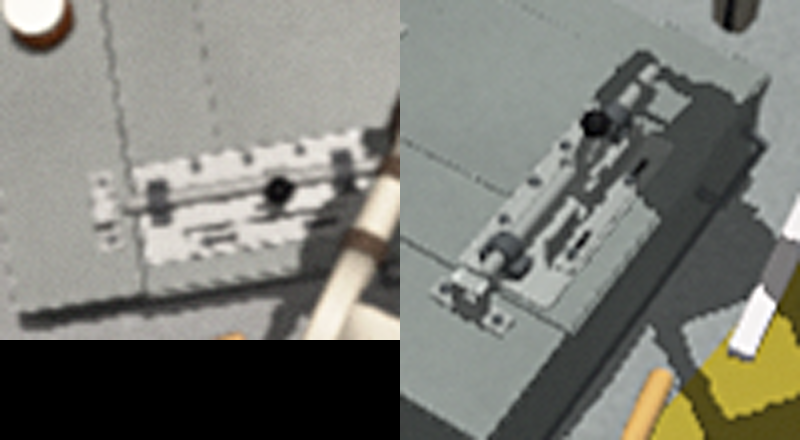

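The lid is shut: its seam is flush, and the lid's near-left corner is at about (145,297) in the top crop. The ball is at about (279,190) top and (595,123) side, within about 1 px of prediction. Next I'll refine the fit and grasp the ball.

Run:
```python
from h import *
from scipy.optimize import least_squares
p0=np.load("p.npy");T=bot.read_camera("top");S=bot.read_camera("side")
def blob(c):
    u=proj(c,world(p0,ball(p0[4]*1000,p0[5])));x,y=np.round(u).astype(int)
    g=c["pixels"][y-8:y+9,x-8:x+9].max(2);m=(g<45).astype(np.uint8)
    n,l,s,k=cv2.connectedComponentsWithStats(m);i=min(range(1,n),key=lambda i:np.hypot(*(k[i]-8))-s[i,4]*.05)
    print(s[i],k[i]);return k[i]+[x-8,y-8]
bT,bS=blob(T),blob(S)
ct=lambda u,v:np.array([(u+.5)/4.5-.5+220,(v+.5)/4.5-.5+125])
cs=lambda u,v:np.array([(u+.5)/3.7-.5+200,(v+.5)/3.7-.5+160])
d=lambda u,v:np.array([(u+.5)/4-.5+240,(v+.5)/4-.5+165]);e=lambda u,v:np.array([(u-400+.5)/4-.5+275,(v+.5)/4-.5+180])
D=[(T,ct(52,100),[150,190,116]),(T,ct(112,533),[-150,190,116]),(S,cs(355,481),[-150,190,116]),(S,cs(35,292),[150,190,116]),
 (T,d(145,297),[-150,91,116]),(S,e(568,333),[-150,91,116]),(T,d(103,202),[-85,111,148]),(S,e(466,278),[-85,111,148])]
def res(p,parts=False):
    r=[proj(c,world(p,L))-u for c,u,L in D]+[2*(proj(c,world(p,ball(p[3]*1000,p[4])))-u) for c,u in((T,bT),(S,bS))]
    return np.array(r) if parts else np.ravel(r)
f=least_squares(res,[*p0[:3],p0[4],p0[5]],loss="soft_l1",x_scale=[.01,.01,.01,.01,.1])
print(np.round(f.x,4));print(np.round(res(f.x,True),1).tolist())
tri=least_squares(lambda X:np.r_[proj(T,X)-bT,proj(S,X)-bS],world(f.x,ball(f.x[3]*1000,f.x[4])))
c,s=np.cos(f.x[2]),np.sin(f.x[2]);w=tri.x[:2]-f.x[:2]
print("tri",tri.x,tri.fun,"model",world(f.x,ball(f.x[3]*1000,f.x[4])),"box frame",c*w[0]+s*w[1],-s*w[0]+c*w[1])
np.save("p2.npy",f.x)
```

```text
[ 5  7  6  6 28] [7.21428571 9.42857143]
[ 5  6  8  6 36] [8.5        8.61111111]
[0.5837 0.071  0.1532 0.0167 0.2568]
[[-0.3, 0.1], [-0.8, -0.1], [-0.1, 0.6], [-1.0, -1.7], [0.6, -1.1], [0.2, -0.4], [0.2, 1.2], [1.2, 0.6], [0.4, -0.1], [-0.2, 0.5]]
tri [0.48808353 0.03824333 0.19112665] [ 0.02503607  0.04136462 -0.04516491 -0.01047357] model [0.48864787 0.03776441 0.1891963 ] box frame -0.09945440428299698 -0.01773971321577262
```

Run:
```python
from h import *
p=np.load("p2.npy");yaw=p[2]
B=np.array([.4883,.0380,.190]);G=B-[0,0,.019]
phi=best(G,[yaw+np.pi/2,yaw-np.pi/2]);r=down(phi);np.save("phi.npy",phi)
e=bot.current_ee_pos();bot.line_to([e[0],e[1],.28],max_speed=.25)
bot.set_gripper(.43,15)
bot.goto(G+[0,0,.09],r);bot.line_to(G,max_speed=.12);f0=bot.current_contact_force()
print(bot.current_clock(),bot.current_ee_pos(),f0)
bot.set_gripper(0.0,15);bot.hold(.2)
print(bot.current_clock(),bot.current_opening()*92,bot.current_ee_pos(),bot.current_contact_force()-f0)
u=np.array([-np.sin(yaw),np.cos(yaw),0]);g=bot.current_ee_pos()
for k in range(4,25,4):
    bot.line_to(G+u*k/1000,max_speed=.05);F=bot.current_contact_force()-f0
    print(k,np.round([F@u,F[0],F[2]],1),np.round(bot.current_ee_pos()-G,4),bot.current_clock())
    if abs(F@u)>12:break
T=bot.read_camera("top");S=bot.read_camera("side")
o=np.hstack([cv2.resize(T["pixels"][165:250,240:340],(400,340),interpolation=cv2.INTER_CUBIC),cv2.resize(S["pixels"][190:275,275:375],(400,340),interpolation=cv2.INTER_CUBIC)])
cv2.imwrite("pics/c2.png",o)
```

```text
14.725 [0.48891095 0.03789572 0.17181738] [ 0.08387979  0.46879074 -0.13448851]
15.35 20.692445256443165 [0.48867722 0.03785898 0.17158236] [-0.97882974 -1.10487728  4.75265209]
4 [-2.5 -0.5  5.2] [-0.0003  0.0039  0.0005] 15.6
8 [-2.3 -0.3  5.8] [-0.001   0.0079  0.0005] 15.85
12 [-2.6 -0.7  5.8] [-0.0016  0.0119  0.0005] 16.1
16 [-1.9 -1.2  5.9] [-0.0022  0.0159  0.0005] 16.35
20 [-1.3 -1.2  5.5] [-0.0029  0.0198  0.0005] 16.6
24 [-1.7 -1.4  6.4] [-0.0035  0.0238  0.0005] 16.85
```

View pics/c2.png

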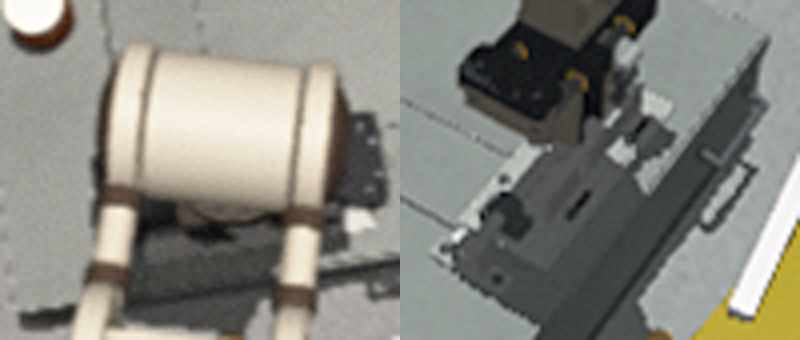

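```bash
cat >> h.py <<'E'
class H:  # led handle: d = slide from grasp (m), a = angle, off = compliant offset in box x,z
    def __init__(s,a,d=.024,off=(0,0),f0=(0,0,0)):
        p=np.load("p2.npy");s.yaw=p[2];s.a,s.d=a,d;s.off=np.array(off,float);s.f0=np.array(f0)
        s.ux=np.array([np.cos(s.yaw),np.sin(s.yaw),0]);s.uy=np.array([-np.sin(s.yaw),np.cos(s.yaw),0]);s.uz=np.array([0,0,1.])
        s.a0=p[4];s.G=np.array([.4883,.0380,.171])
    def go(s,a=None,d=None,v=.06,k=.06e-3):
        if a is not None:s.a=a
        if d is not None:s.d=d
        x=-.055*(np.sin(s.a)-np.sin(s.a0))+s.off[0];z=.055*(np.cos(s.a)-np.cos(s.a0))+s.off[1]
        bot.line_to(s.G+s.ux*x+s.uy*s.d+s.uz*z,max_speed=v)
        F=bot.current_contact_force()-s.f0;fx,fy,fz=F@s.ux,F@s.uy,F@s.uz
        r=np.array([-np.sin(s.a),np.cos(s.a)]);Fr=fx*r[0]+fz*r[1];Ft=fx*-np.cos(s.a)-fz*np.sin(s.a)
        s.off=s.off+r*np.clip(k*Fr,-1e-3,1e-3)
        s.Ft,s.Fr,s.Fy=-Ft,Fr,fy   # Ft>0: handle resists turning down
        return s
    def show(s):
        print(f"a {s.a:.3f} d {s.d*1e3:.1f} Ft {s.Ft:.1f} Fr {s.Fr:.1f} Fy {s.Fy:.1f} off {np.round(s.off*1e3,2)} t {bot.current_clock():.1f}")
E
python3 - <<'E'
from h import *
h=H(.2568,f0=[.084,.469,-.134])
for a in [.2568,.2568]+list(np.arange(.3,.77,.06)):
    h.go(a).show()
    if h.Ft>7 or abs(h.Fr)>15:break
np.save("st.npy",[h.a,h.d,*h.off])
E
```

```text
a 0.257 d 24.0 Ft 0.3 Fr 6.2 Fy -1.7 off [-0.1   0.36] t 17.2
a 0.257 d 24.0 Ft 0.6 Fr 4.8 Fy -0.8 off [-0.17  0.64] t 17.4
a 0.300 d 24.0 Ft -0.2 Fr 2.8 Fy -2.4 off [-0.22  0.8 ] t 17.7
a 0.360 d 24.0 Ft -0.3 Fr -0.6 Fy -2.3 off [-0.21  0.77] t 17.9
a 0.420 d 24.0 Ft -0.2 Fr -0.5 Fy -2.1 off [-0.19  0.74] t 18.2
a 0.480 d 24.0 Ft 0.4 Fr -2.4 Fy -0.7 off [-0.13  0.61] t 18.4
a 0.540 d 24.0 Ft 0.5 Fr -1.3 Fy -2.8 off [-0.08  0.54] t 18.7
a 0.600 d 24.0 Ft -0.6 Fr -0.2 Fy -1.8 off [-0.08  0.53] t 18.9
a 0.660 d 24.0 Ft -0.1 Fr 0.4 Fy -2.0 off [-0.09  0.55] t 19.2
a 0.720 d 24.0 Ft -0.6 Fr 0.4 Fy -2.5 off [-0.11  0.57] t 19.4
```

Run:
```python
from h import *
st=np.load("st.npy");h=H(st[0],st[1],st[2:],[.084,.469,-.134])
while h.a<1.05:
    h.go(h.a+.02).show()
    if h.Ft>3:break
ac=h.a;found=h.a>1.04
while not found and h.d<.055:
    h.go(ac-.03,h.d);h.go(d=h.d+.002)       # ease off, shift 2 mm left
    while h.a<ac+.1:                        # probe lightly
        h.go(h.a+.03)
        if h.Ft>3.5:break
    h.show();found=h.a>=ac+.1 and h.Ft<3
    if bot.current_clock()>45:break
print(found,ac);np.save("st.npy",[h.a,h.d,*h.off])
```

```text
a 0.740 d 24.0 Ft 0.1 Fr 1.0 Fy -1.5 off [-0.15  0.61] t 19.7
a 0.760 d 24.0 Ft 1.4 Fr 0.5 Fy -1.8 off [-0.17  0.63] t 19.9
a 0.780 d 24.0 Ft 1.0 Fr -0.5 Fy -2.5 off [-0.14  0.61] t 20.2
a 0.800 d 24.0 Ft 2.2 Fr -0.2 Fy -2.0 off [-0.14  0.6 ] t 20.4
a 0.820 d 24.0 Ft 1.2 Fr -1.0 Fy -1.9 off [-0.09  0.56] t 20.7
a 0.840 d 24.0 Ft 0.8 Fr 0.0 Fy -2.0 off [-0.09  0.56] t 20.9
a 0.860 d 24.0 Ft 1.1 Fr 0.0 Fy -1.9 off [-0.1   0.57] t 21.2
a 0.880 d 24.0 Ft 1.3 Fr -0.2 Fy -2.0 off [-0.08  0.56] t 21.4
a 0.900 d 24.0 Ft 0.8 Fr -0.2 Fy -2.1 off [-0.08  0.55] t 21.7
a 0.920 d 24.0 Ft 1.5 Fr 0.5 Fy -3.0 off [-0.1   0.57] t 21.9
a 0.940 d 24.0 Ft 3.3 Fr 1.1 Fy -2.9 off [-0.15  0.61] t 22.2
a 1.000 d 26.0 Ft 6.1 Fr 3.4 Fy -1.7 off [-0.39  0.76] t 23.4
a 1.060 d 28.0 Ft 1.6 Fr 0.6 Fy 0.7 off [-0.15  0.54] t 25.2
True 0.9400000000000002
```

Run:
```python
from h import *
st=np.load("st.npy");h=H(st[0],st[1],st[2:],[.084,.469,-.134])
h.go().show()
while h.a<1.2:
    h.go(h.a+.03).show()
    if h.Ft>4.5:break
print(bot.current_ee_pos(),bot.current_opening()*92)
np.save("st.npy",[h.a,h.d,*h.off])
```

```text
a 1.060 d 28.0 Ft 1.2 Fr -1.1 Fy 0.8 off [-0.1   0.51] t 25.4
a 1.090 d 28.0 Ft 2.0 Fr 0.2 Fy 1.4 off [-0.11  0.52] t 25.7
a 1.120 d 28.0 Ft 2.0 Fr -0.5 Fy 2.8 off [-0.08  0.5 ] t 25.9
a 1.150 d 28.0 Ft 1.9 Fr -0.0 Fy 3.8 off [-0.08  0.5 ] t 26.2
a 1.180 d 28.0 Ft 1.3 Fr 0.1 Fy 3.9 off [-0.09  0.51] t 26.4
a 1.210 d 28.0 Ft 2.1 Fr -0.8 Fy 4.9 off [-0.04  0.49] t 26.7
[0.44677341 0.06004741 0.13756555] 20.62130030807292
```

Run:
```python
from h import *
st=np.load("st.npy");h=H(st[0],st[1],st[2:],[.084,.469,-.134])
h.go(d=h.d+.001).show()
while h.a<1.55:
    h.go(h.a+.03).show()
    if h.Ft>6 or abs(h.Fr)>12:break
    if h.Fy>2.5:h.d+=.0004
    if h.Fy<-2.5:h.d-=.0004
print(bot.current_ee_pos())
np.save("st.npy",[h.a,h.d,*h.off])
S=bot.read_camera("side");cv2.imwrite("pics/c3.png",cv2.resize(S["pixels"][190:290,275:375],None,fx=5,fy=5,interpolation=cv2.INTER_CUBIC))
```

```text
a 1.210 d 29.0 Ft 1.4 Fr -0.9 Fy -0.3 off [0.01 0.47] t 26.9
a 1.240 d 29.0 Ft 0.0 Fr 0.5 Fy -1.7 off [-0.02  0.48] t 27.2
a 1.270 d 29.0 Ft 0.3 Fr 0.4 Fy -3.2 off [-0.04  0.49] t 27.4
a 1.300 d 28.6 Ft 0.3 Fr -0.2 Fy -1.7 off [-0.03  0.48] t 27.7
a 1.330 d 28.6 Ft -0.9 Fr -0.4 Fy -3.1 off [-0.01  0.48] t 27.9
a 1.360 d 28.2 Ft -0.3 Fr 0.1 Fy -1.5 off [-0.02  0.48] t 28.2
a 1.390 d 28.2 Ft 0.0 Fr 0.1 Fy 0.3 off [-0.02  0.48] t 28.4
a 1.420 d 28.2 Ft 0.1 Fr 1.3 Fy 1.1 off [-0.1   0.49] t 28.7
a 1.450 d 28.2 Ft -0.6 Fr -0.9 Fy 0.7 off [-0.05  0.49] t 28.9
a 1.480 d 28.2 Ft -0.1 Fr -0.4 Fy 2.3 off [-0.02  0.48] t 29.2
a 1.510 d 28.2 Ft 0.1 Fr 0.3 Fy 1.9 off [-0.04  0.48] t 29.4
a 1.540 d 28.2 Ft 4.8 Fr 2.9 Fy 2.1 off [-0.22  0.49] t 29.7
a 1.570 d 28.2 Ft 10.3 Fr 3.6 Fy 3.2 off [-0.43  0.49] t 29.9
[0.4435969  0.05971111 0.11948458]
```

View pics/c3.png

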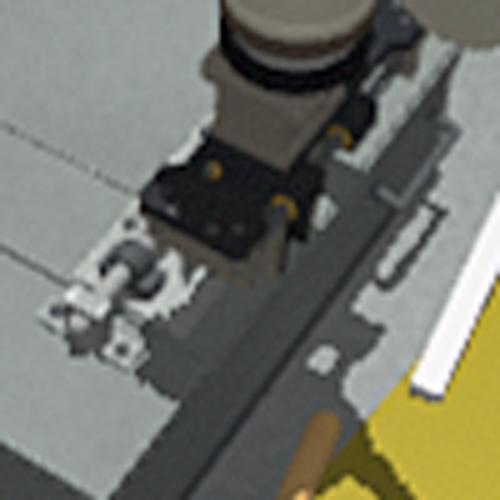

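The handle met its hard stop at about 1.5. I'll ease off, release, retreat and check.

Run:
```python
from h import *
st=np.load("st.npy");h=H(st[0],st[1],st[2:],[.084,.469,-.134])
h.go(1.525).show()
bot.set_gripper(.4);bot.hold(.2);print(bot.current_contact_force(),bot.current_opening())
e=bot.current_ee_pos();bot.line_to([e[0],e[1],.30],max_speed=.12)
bot.goto([.25,-.40,.35],bot.current_tool_rot())
print(bot.current_clock(),bot.current_contact_force())
T=bot.read_camera("top");S=bot.read_camera("side")
cv2.imwrite("pics/t4.png",T["pixels"]);cv2.imwrite("pics/s4.png",S["pixels"])
o=np.hstack([cv2.resize(T["pixels"][165:265,240:340],(400,400),interpolation=cv2.INTER_CUBIC),cv2.resize(S["pixels"][190:290,275:375],(400,400),interpolation=cv2.INTER_CUBIC)])
cv2.imwrite("pics/c4.png",o)
p=np.load("p2.npy")
for s in(43,51):
  for c,o0 in((T,[240,165]),(S,[175,190])):print(s,np.round((proj(c,world(p,ball(s,1.5)))-o0)*4))
```

```text
a 1.525 d 28.2 Ft 1.9 Fr -1.2 Fy 3.3 off [-0.36  0.49] t 30.2
[ 0.10277588  0.22276687 -1.01108081] 0.3962503713498463
34.3417 [-0.07165571  0.67878539  0.42566438]
43 [252. 258.]
43 [621. 179.]
51 [242. 259.]
51 [615. 187.]
```

View pics/c4.png

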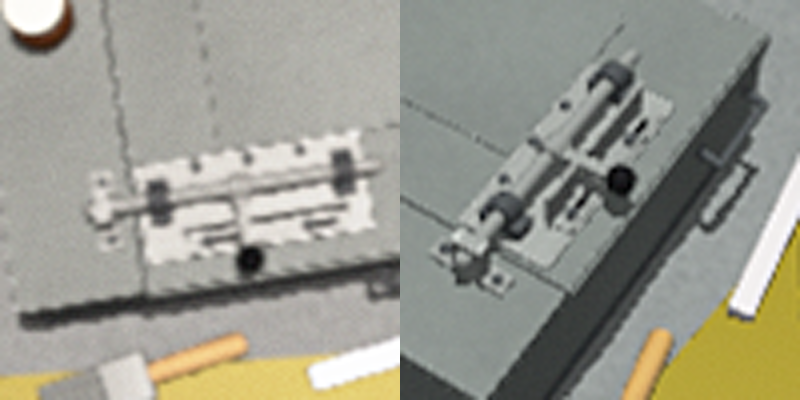

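View pics/s4.png

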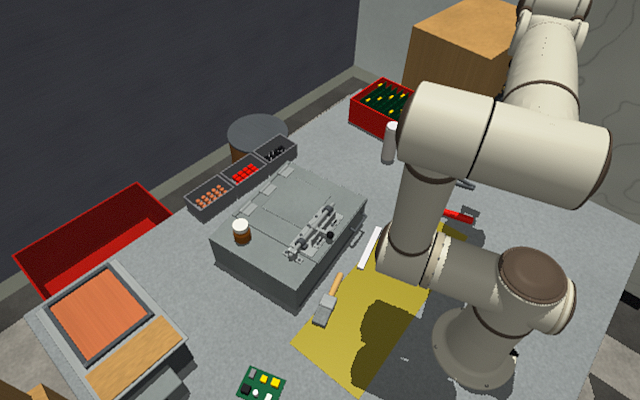

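The ball is at (250,260) top and (620,180) side, which matches a turn of 1.5 and a slide of about 44 mm. The stem lies through the strip's gap, the nose is in the staple and the lid is level. The bystanders in view haven't moved.

```bash
python3 -c "
from workcell import bot
bot.job_done();print(bot.current_clock())"
```

```text
the job is handed in; nothing more can be done
the job is handed in; nothing more can be done
```

The dross box is closed up and the job is handed in, with the arm clear of everything; the last clock reading before that was about 34 s of the 72 s.

- **Lid:** I pressed it down to its hard stop, reading about 22 N at the end. It still looks level with the deck in the last pictures.
- **Bolt:** I gripped the ball and slid the rod left. It needed only 2–3 N all the way, so the nose was not blocked. The last pictures show it in the staple.
- **Handle:** I felt along the strip in 2 mm steps and found the notch at a slide of about 44 mm. While searching, the ball read at most about 6 N, roughly 12 N of stem on strip. The handle then went down freely to its stop at about 1.5, where I read about 10 N before easing off and letting go.

**Last checks:** The ball lies within about 1 px of where a fully turned handle should be in both views. The jar, brush, solder bar, board and can look unmoved. I compared them by eye only, and the arm partly hides the tongs and screwdriver.

**Disagreements:**
- My early guess from the first picture put the notch at a slide of about 51 mm. Feel and the final pictures say about 44 mm, at the low end of the stated range.
- The first camera fit gave a starting slide of 16.7 mm, just over the 15 mm limit, so my slide figures are good to about 2 mm.

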